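# Bring the vial round to the pick-up fork of a bench carousel

### The job

Turn the hand carousel on the lab bench, pushing its spokes round from the side with the gripper, until the tall white-capped vial stands at the pick-up fork, in line with the gap between the two upright pins. Do not touch the vial itself, and leave the wheel standing still there.

Things in the scene. Friction and masses are not known exactly. Their poses are not given: they have to be found in the camera images.
- carousel: (All sizes in mm.) Hand carousel, its white foot (radius 85, 22 mm high) fixed to the bench. Origin on the upright axle at bench height; x points from the pick-up fork to the axle. A fixed aluminium bridge bar, 24 mm wide, crosses over the wheel and axle along y, 123 to 141 above the bench, on posts 152 either side: no finger among the spokes passes under it, so lift over to the next spoke.
- hub (a point): (mm) Centre of the grey star wheel, on the axle, 80 above the bench. Hub radius 26. Five spokes 72 degrees apart, level radial bars 12 wide, 70 to 90 above the bench, free from 26 to 88 from the axle, each ending in a cup of radius 17 centred 105 out (56 to 90 mm high). Turns either way, no stops; about 1.5 N moves a spoke; stays where left. This point does not turn with the wheel.
- vial: (mm) Glass vial, 24 in diameter, clipped fast in one cup and carried round by the wheel; tall white round cap, top 116 above the bench (26 above the cup). The spokes lie at 72 degree steps from the line axle to vial. Another cup holds a grey plug only 4 proud; the rest are empty. Origin at the centre of its underside, 60 above the bench, 105 from the axle.
- pickup (a point): (mm) Where the vial's origin must come: 105 mm from the axle on the fork's side, 60 above the bench. The fork is a low aluminium block on the robot's side of the wheel (within 25 degrees) with two upright steel pins, 10 in diameter, 60 apart, tops 92 above the bench, 155 from the axle; the place is in line with the gap's middle, seen from the axle.

How it is judged:
By the outcome, as a careful person would: the job done as asked, in the order asked, and still so for the second after the job is handed in, with the robot touching nothing.
It also fails if it takes over 42 s, if anything falls off the work surface, if the arm or the gripper's body presses on something with over 40 N, if the wrist force passes 120 N, or if a joint passes its speed limit or range.

### The arm

A 7-joint arm with a two-finger parallel gripper is mounted at the origin on the work surface. World frame = base frame: x ahead of the robot, y to its left, z up, the work surface at z = 0. Lengths are in m, angles in rad, forces in N, time in s.
With the tool pointing down it reaches from about 0.425 to 0.95 m from the base axis. Payload 16.7 kg.
Tool frame: the origin (TCP) lies midway between the tips of the shut fingers; the grasp point (between the pads) lies 19 mm behind it; z points along the fingers, y is the line along which they close (so a half turn about z gives the same grasp; the last joint's range is limited). The gripper opens to 94 mm and grips with 3 to 60 N. Pads are 16 mm wide; open, the fingers measure 119 mm over their backs; the gripper's body (75 mm by 177 mm) begins 78 mm behind the grasp point.
Start: joints at [0.979, 0.426, 0.074, 1.606, -0.034, 1.111, -0.067], TCP at [0.289, -0.61, 0.17] pointing down, gripper open.
Joint ranges: [-2.85, 2.85], [-0.5, 2.14], [-1.23, 1.37], [0.21, 2.46], [-1.02, 4.16], [0.16, 2.05], [-2.73, 2.73]. Speed limits (rad/s): [1.89, 1.89, 2.39, 2.39, 3.01, 3.01, 3.01].

### API

Orientations are given as a unit quaternion [x, y, z, w].
In Python, from bench import ctrl, viewer, sign_off gives the robot as it stands.
- The arm moves only by the tool apply_moves, never from a script. Its argument "rows" is a list of rows, each an object with "hand": the finger opening in m, from 0 to 0.094; "delta_pos": the shift along the world's x, y, z in m, a list of three; "rot": the turn, a rotation vector about the world's x, y, z in rad, a list of three. In form: [{"hand": hand, "delta_pos": [x, y, z], "rot": [rx, ry, rz]}, ...]. A call has 1 to 8 rows; each row shifts and turns the commanded pose from where the row before left it; what a row does not reach is not made up. A row lasts 1/10 s, in which the tool goes at most 50 mm and 8.59 degrees, less where a joint would pass 70% of its speed; a pose out of reach is approached as far as the arm can. A call with a gripper value outside its range is refused whole. The fingers move at their own pace and stop on an object; "squeeze" is the grip in N (left out, the last holds). Time passes only in rows, so rows that do not move let the fingers close. It gives the time, the measured TCP pose, the force, the opening and the grip force at its end, in the units of the state.
- ctrl.sense(): the state, without advancing time (a new reading comes with each control period).
- viewer.camera(name): name is "scene" or "top" or "wrist"; returns (picture, depth): 480x640x3 uint8, red, green, blue; 480x640 float32, m along the optical axis (not along the pixel's ray), 0 where there is no reading.
- viewer.camera_params(name): a dict with "K" (3x3 intrinsics, pixels), "cam_to_world" (4x4, takes a point from camera to world coordinates); the wrist camera has in their place "mount" (4x4, takes a point from camera to tool coordinates, whose origin is the TCP and whose axes are the flange's). Camera axes: x right, y down, z forward; pixel columns grow to the right and rows downward; lengths in m; the calibration is good to about 2 mm. A picture is of the moment at which its call begins: read the wrist's pose just before it. camera_params takes no time and is no camera call.
- sign_off(): hands the job in; it is judged then, once.
Trained networks look in the newest picture that a camera, given by its name, has taken for a name from the list of things; names that differ only in an ending like _2 or _b are one class to them, and where a whole thing is asked for, a point or a joint stands for the part that bears it (a point fixed in the world has none). Each returns a list of dicts, best first, with "conf" (0 to 1); they miss things now and then, are a little off and sometimes report something else, mostly with a low value. They report only what shows in the picture. A call takes as long as a camera call.
- viewer.silhouettes(camera, thing): "pixels" (480x640 bool, what is visible of it) and "position" ([column, row] in pixels, amid what is visible of it).
- viewer.spot_point(camera, thing): "position" ([column, row] in pixels: a listed point, or the origin of a listed thing).
The state is a dict: "clock": time; "joints": joint angles; "qvel": joint speeds; "effort": joint torques, N m; "tool_pos": TCP position; "orientation": TCP orientation; "ft_force": force on the tool from outside, world axes, zero at the start; "torque": the same for the moment, N m; "grip_width": opening from 0.0 (shut) to 1.0 (fully open); "grip_force": force on a finger pad.
Only numpy, scipy, OpenCV 4.12 (cv2) and the standard library are available. Lean on these libraries where they do the work, as an engineer would, in place of code of your own. Each camera call takes 0.05 s, during which the arm holds its last target. There are 200 camera calls.

## Working session

There is one attempt and no reset: what is moved stays moved. The work goes in short steps, Python scripts to look and compute and a tool call to move; the robot and the scene stay as the last step left them, time stands still between calls to the robot, and variables do not carry over. Pictures are saved under pics/ and viewed, at most 10 in all, crops included, and the job is handed in when it is done.

Besides the shell and the picture viewer there is one more tool, called after "Emit:" as name(argument=value, ...) on one line, values as JSON. apply_moves: Moves the arm, as the interface text tells. Its arguments: {"type":"object","properties":{"rows":{"type":"array"},"squeeze":{"type":"number"}},"required":["rows"]}

```bash
mkdir -p pics
cat > h.py <<'E'
import numpy as np, cv2
from bench import ctrl, viewer
def unproj(cam, uv, depth=None, z=None):
    p=viewer.camera_params(cam); K=np.array(p["K"]); T=np.array(p["cam_to_world"])
    r=np.linalg.inv(K)@np.array([uv[0],uv[1],1.0])
    if z is None: return (T@np.append(r*depth,1))[:3]
    d=T[:3,:3]@r; o=T[:3,3]; return o+d*(z-o[2])/d[2]
E
python3 - <<'E'
from h import *
for c in ["top","scene"]:
    im,d=viewer.camera(c); cv2.imwrite(f"pics/{c}0.png",im[:,:,::-1])
    np.save(f"pics/{c}d.npy",d)
    for t,z in [("hub",.08),("vial",.06),("pickup",.06)]:
        for r in viewer.spot_point(c,t)[:2]: print(c,t,r["conf"],np.round(r["position"]),unproj(c,r["position"],z=z).round(4))
    for r in viewer.silhouettes(c,"vial")[:2]:
        m=r["pixels"]; print("sil",r["conf"],r["position"],m.sum())
        uv=np.argwhere(m&(d>0)); P=np.array([unproj(c,(u[1],u[0]),d[u[0],u[1]]) for u in uv]); 
        top=P[P[:,2]>np.percentile(P[:,2],98)-.004]; print(P[:,2].max(),len(top),top.mean(0).round(4))
print(ctrl.sense()["clock"])
E
```

```text
top hub 0.91 [282. 253.] [0.5952 0.0649 0.08  ]
top vial 0.86 [239. 178.] [0.6838 0.1124 0.06  ]
top pickup 0.56 [270. 354.] [0.4854 0.0803 0.06  ]
sil 0.95 [234.5, 170.0] 580
0.11810975194724538 406 [0.6844 0.1137 0.1153]
scene hub 0.66 [366. 263.] [0.5914 0.066  0.08  ]
scene vial 0.86 [371. 354.] [0.6829 0.1109 0.06  ]
scene pickup 0.91 [405. 210.] [0.4896 0.0786 0.06  ]
sil 0.62 [374.5, 338.6] 698
0.11896522897102502 439 [0.6853 0.1125 0.1165]
0.5
```

View pics/top0.png

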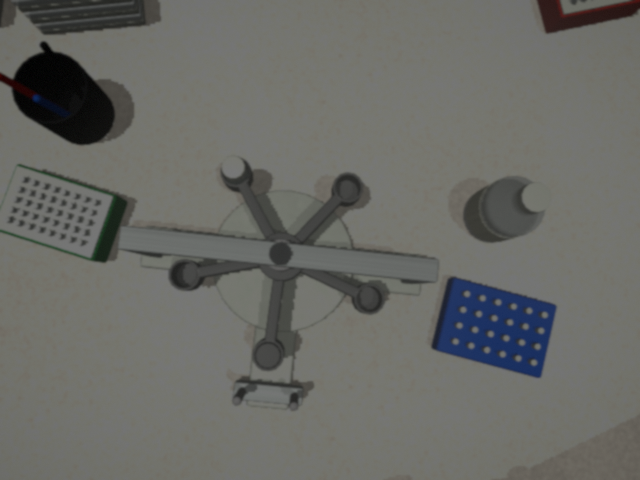

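View pics/scene0.png

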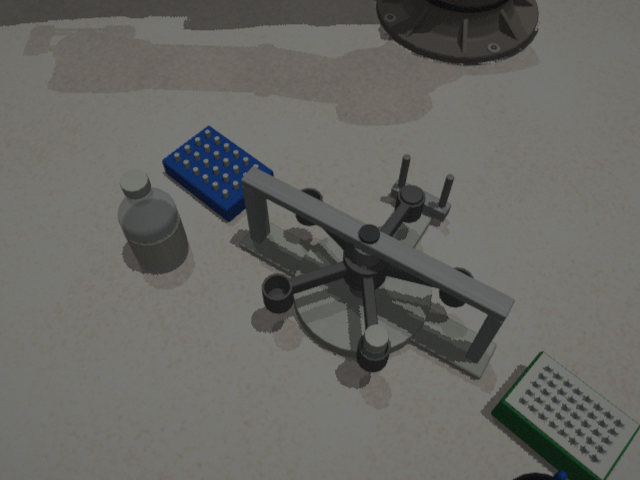

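Top view: hub at (282,253), vial cap at (235,170), fork pins at about (239,400) and (295,402), and a spoke already near the fork at (267,352). The vial needs about +146° (CCW), which is two strokes of the near-side spoke towards −y. Next I'll refine the geometry.

```bash
cat >> h.py <<'E'
def cloud(c,d):
    p=viewer.camera_params(c); K=np.array(p["K"]); T=np.array(p["cam_to_world"])
    v,u=np.mgrid[:480,:640]; P=np.stack([(u-K[0,2])/K[0,0]*d,(v-K[1,2])/K[1,1]*d,d],-1)
    W=P@T[:3,:3].T+T[:3,3]; W[d<=0]=np.nan; return W
E
python3 - <<'E'
from h import *
from scipy.spatial.transform import Rotation as R
for c in ["top","scene"]:
    d=np.load(f"pics/{c}d.npy"); W=cloud(c,d); h=np.array([.593,.0655])
    xy=W[...,:2]-h; r=np.hypot(*np.moveaxis(xy,-1,0)); z=W[...,2]
    b=W[(z>.133)&(z<.15)&(r<.175)&(xy[...,0]>-.06)&(xy[...,0]<.06)][:,:2]
    m=b.mean(0); _,_,V=np.linalg.svd(b-m,full_matrices=False); a=V[0]*np.sign(V[0,1])
    pr=(b-m)@a; print(c,"bar",len(b),m,"mid",m+a*(pr.max()+pr.min())/2,"len",np.ptp(pr),"yaw",np.degrees(np.arctan2(-a[0],a[1])))
    # pins
    q=W[(z>.08)&(z<.098)&(r>.138)&(r<.172)&(xy[...,0]<-.1)]
    for s in (1,-1):
        k=q[(q[:,1]-.08)*s>0]; print(" pin",len(k),k.mean(0).round(4) if len(k) else "")
    n=z[(z>.1)]; 
    o=W[(z>.14)&(z<.4)&(r>.1)&(r<.5)]; print(" tall",len(o),o[:,2].max())
    bot=W[(z>.1)&(xy[...,1]<-.17)&(r<.4)]; print(" bottle",bot.min(0),bot.max(0)) if len(bot) else 0
s=ctrl.sense(); print(R.from_quat(s["orientation"]).as_matrix().round(3), s["tool_pos"])
E
```

```text
top bar 7552 [0.59130683 0.0670424 ] mid [0.59116902 0.06597887] len 0.31974224040510313 yaw -7.382806124508034
 pin 85 [0.4424 0.115  0.0899]
 pin 84 [0.4347 0.0561 0.0903]
 tall 989 0.15348188150605802
 bottle [ 0.6110597  -0.21859204  0.10000642] [ 0.67130312 -0.16239649  0.15348188]
scene bar 6089 [0.59408838 0.07607036] mid [0.59254583 0.06417114] len 0.32008331722288774 yaw -7.386297683035662
 pin 87 [0.4436 0.1145 0.0887]
 pin 82 [0.436  0.0553 0.0886]
 tall 758 0.15291927832563712
 bottle [ 0.61301498 -0.22145529  0.10000859] [ 0.6718029  -0.16229579  0.15291928]
[[ 0.904  0.428 -0.   ]
 [ 0.428 -0.904  0.   ]
 [ 0.    -0.    -1.   ]] [ 0.28917416 -0.60985656  0.16984165]
```

Emit:
apply_moves(rows=[{"hand": 0,"delta_pos": [0.016,0.045,0],"rot": [0,0,0]},{"hand": 0,"delta_pos": [0.016,0.045,0],"rot": [0,0,0]},{"hand": 0,"delta_pos": [0.016,0.045,0],"rot": [0,0,0]},{"hand": 0,"delta_pos": [0.016,0.045,0],"rot": [0,0,0]},{"hand": 0,"delta_pos": [0.016,0.045,0],"rot": [0,0,0]},{"hand": 0,"delta_pos": [0.016,0.045,0],"rot": [0,0,0]},{"hand": 0,"delta_pos": [0.016,0.045,0],"rot": [0,0,0]},{"hand": 0,"delta_pos": [0.016,0.045,0],"rot": [0,0,0]}])

```text
clock: 1.3
tool_pos: [0.4176, -0.2481, 0.1702]
orientation: [0.976, 0.22, 0.0, 0.0]
ft_force: [0.4, -1.6, 0.4]
grip_width: 0.354
grip_force: 0.0
```

Emit:
apply_moves(rows=[{"hand": 0,"delta_pos": [0.016,0.045,0],"rot": [0,0,0]},{"hand": 0,"delta_pos": [0.016,0.045,0],"rot": [0,0,0]},{"hand": 0,"delta_pos": [0.016,0.045,0],"rot": [0,0,0]},{"hand": 0,"delta_pos": [0.016,0.045,0],"rot": [0,0,0]},{"hand": 0,"delta_pos": [0.016,0.045,0],"rot": [0,0,0]},{"hand": 0,"delta_pos": [0.016,0.045,0],"rot": [0,0,0]},{"hand": 0,"delta_pos": [0.016,0.045,0],"rot": [0,0,0]},{"hand": 0,"delta_pos": [0,0,0],"rot": [0,0,0]}])

```text
clock: 2.1
tool_pos: [0.5303, 0.0718, 0.1701]
orientation: [0.975, 0.223, 0.001, -0.001]
ft_force: [1.1, -1.1, -0.9]
grip_width: 0.009
grip_force: 0.0
```

Emit:
apply_moves(rows=[{"hand": 0,"delta_pos": [0.018,0.042,0],"rot": [0,0,0]},{"hand": 0,"delta_pos": [0,0,0],"rot": [0,0,0]},{"hand": 0,"delta_pos": [0,0,0],"rot": [0,0,0]}])

```text
clock: 2.4
tool_pos: [0.5471, 0.1078, 0.1696]
orientation: [0.975, 0.22, -0.0, -0.0]
ft_force: [0.4, 0.0, -0.1]
grip_width: 0.005
grip_force: 0.0
```

Emit:
apply_moves(rows=[{"hand": 0,"delta_pos": [0,0,-0.04],"rot": [0,0,0]},{"hand": 0,"delta_pos": [0,0,-0.03],"rot": [0,0,0]},{"hand": 0,"delta_pos": [0,0,-0.014],"rot": [0,0,0]},{"hand": 0,"delta_pos": [0,0,-0.01],"rot": [0,0,0]},{"hand": 0,"delta_pos": [0,0,0],"rot": [0,0,0]}])

```text
clock: 2.9
tool_pos: [0.5469, 0.1066, 0.0755]
orientation: [0.976, 0.219, -0.0, 0.0]
ft_force: [0.0, 0.6, 0.8]
grip_width: 0.006
grip_force: 0.0
```

Emit:
apply_moves(rows=[{"hand": 0,"delta_pos": [-0.006,-0.0065,0],"rot": [0,0,0]},{"hand": 0,"delta_pos": [-0.0055,-0.0095,0],"rot": [0,0,0]},{"hand": 0,"delta_pos": [-0.0035,-0.01,0],"rot": [0,0,0]},{"hand": 0,"delta_pos": [-0.002,-0.0105,0],"rot": [0,0,0]},{"hand": 0,"delta_pos": [0,-0.011,0],"rot": [0,0,0]},{"hand": 0,"delta_pos": [0.002,-0.0105,0],"rot": [0,0,0]},{"hand": 0,"delta_pos": [0.0035,-0.01,0],"rot": [0,0,0]},{"hand": 0,"delta_pos": [0.0025,-0.005,0],"rot": [0,0,0]}])

```text
clock: 3.7
tool_pos: [0.5387, 0.0327, 0.0758]
orientation: [0.976, 0.219, 0.0, 0.0]
ft_force: [0.7, 0.6, -0.5]
grip_width: 0.002
grip_force: 0.0
```

```bash
cat >> h.py <<'E'
H=np.array([.592,.0653])
def vang(cs=("top","scene")):
    for c in cs:
        im,d=viewer.camera(c); cv2.imwrite(f"pics/{c}_{ctrl.sense()['clock']:.2f}.png",im[:,:,::-1])
        W=cloud(c,d)
        for r in viewer.silhouettes(c,"vial")[:1]:
            P=W[r["pixels"]&(d>0)]; t=P[(P[:,2]>.108)&(P[:,2]<.121)]
            if len(t)<20: print(c,"few",r["conf"],len(t)); continue
            k=(t.max(0)+t.min(0))[:2]/2; m=t[:,:2].mean(0)
            for q in (m,k): print(c,round(r["conf"],2),len(t),q.round(4),"r",np.hypot(*(q-H)).round(4),"ang",np.degrees(np.arctan2(*(q-H)[::-1])).round(2))
    s=ctrl.sense(); print(s["clock"],np.round(s["tool_pos"],4),s["ft_force"])
E
python3 -c "from h import *; vang()"; ls pics
```

```text
top 0.7 439 [0.6837 0.1133] r 0.1035 ang 27.62
top 0.7 439 [0.6843 0.1137] r 0.1042 ang 27.69
3.9 [0.5382 0.0345 0.0757] [ 0.00496101 -0.16163734  0.57444162]
scene0.png
scene_3.85.png
scened.npy
top0.png
top_3.75.png
topd.npy
```

View pics/scene_3.85.png

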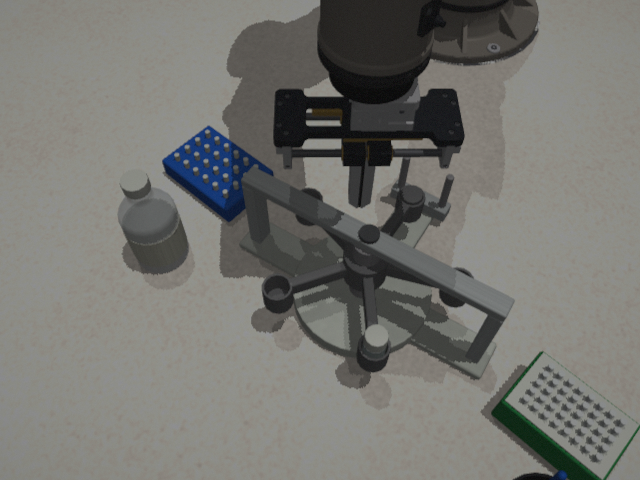

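View pics/top_3.75.png

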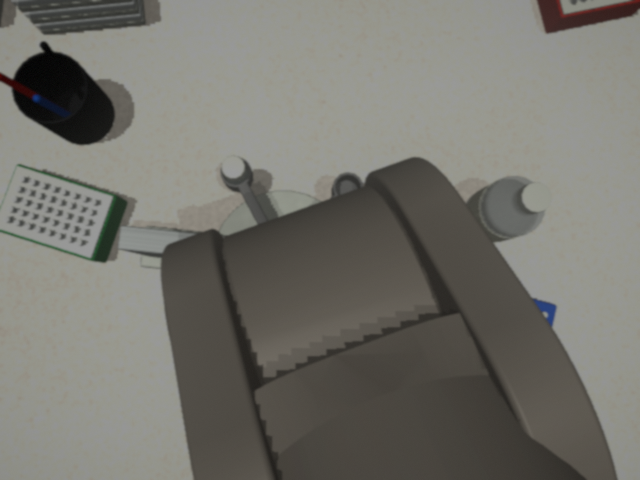

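The wheel hasn't moved: the vial is still at (375,340) in the scene view. The finger at (362,205) apparently passed above the spoke, so I'll check the real tip height against the spoke tops.

Run:
```python
from h import *
s=ctrl.sense()
im,d=viewer.camera("scene"); W=cloud("scene",d)
p=viewer.camera_params("scene");K=np.array(p["K"]);T=np.linalg.inv(p["cam_to_world"])
q=K@(T@np.append(s["tool_pos"],1))[:3]; print("tcp px",q[:2]/q[2])
for v in range(165,216,5): print(v,[tuple(W[v,u].round(3)) for u in (356,362,368)])
print("spoke",[tuple(W[v,u].round(3)) for u,v in [(395,218),(390,226),(366,300),(320,278),(412,192)]])
b=W[(W[...,2]>-.02)&(W[...,2]<.02)]; print("bench z",np.median(b[:,2]))
cv2.imwrite("pics/crop.png",cv2.resize(im[130:310,270:510,::-1],None,fx=3,fy=3,interpolation=cv2.INTER_CUBIC))
```

```text
tcp px [358.15323418 220.13167309]
165 [(np.float64(0.573), np.float64(0.038), np.float64(0.216)), (np.float64(0.569), np.float64(0.043), np.float64(0.215)), (np.float64(0.544), np.float64(0.041), np.float64(0.187))]
170 [(np.float64(0.55), np.float64(0.03), np.float64(0.18)), (np.float64(0.545), np.float64(0.035), np.float64(0.176)), (np.float64(0.544), np.float64(0.041), np.float64(0.179))]
175 [(np.float64(0.548), np.float64(0.03), np.float64(0.17)), (np.float64(0.542), np.float64(0.035), np.float64(0.166)), (np.float64(0.543), np.float64(0.042), np.float64(0.17))]
180 [(np.float64(0.549), np.float64(0.031), np.float64(0.162)), (np.float64(0.544), np.float64(0.036), np.float64(0.159)), (np.float64(0.542), np.float64(0.042), np.float64(0.16))]
185 [(np.float64(0.547), np.float64(0.031), np.float64(0.152)), (np.float64(0.545), np.float64(0.037), np.float64(0.152)), (np.float64(0.543), np.float64(0.043), np.float64(0.154))]
190 [(np.float64(0.548), np.float64(0.031), np.float64(0.144)), (np.float64(0.544), np.float64(0.037), np.float64(0.142)), (np.float64(0.544), np.float64(0.044), 
[... 554 characters left out ...]
4(-0.001))]
210 [(np.float64(0.475), np.float64(0.01), np.float64(0.002)), (np.float64(0.47), np.float64(0.016), np.float64(-0.0)), (np.float64(0.466), np.float64(0.024), np.float64(-0.0))]
215 [(np.float64(0.482), np.float64(0.013), np.float64(0.001)), (np.float64(0.478), np.float64(0.02), np.float64(-0.0)), (np.float64(0.475), np.float64(0.027), np.float64(0.001))]
spoke [(np.float64(0.526), np.float64(0.075), np.float64(0.089)), (np.float64(0.54), np.float64(0.074), np.float64(0.091)), (np.float64(0.641), np.float64(0.086), np.float64(0.091)), (np.float64(0.636), np.float64(0.029), np.float64(0.089)), (np.float64(0.486), np.float64(0.081), np.float64(0.095))]
bench z 0.0007594846542466338
```

View pics/crop.png

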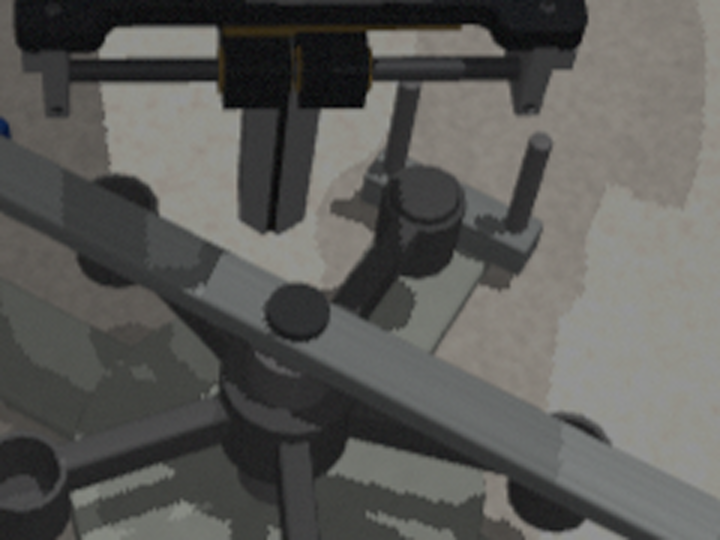

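The crop shows the tips at about z 0.112 while the TCP reads 0.076, so the real tips sit about 36 mm higher and cleared the spoke. I'll go back to the +y side, descend by that amount to put the real tips at about 0.076, and check.

Emit:
apply_moves(rows=[{"hand": 0,"delta_pos": [0,0.03,0],"rot": [0,0,0]},{"hand": 0,"delta_pos": [0.004,0.03,0],"rot": [0,0,0]},{"hand": 0,"delta_pos": [0.005,0.0125,0],"rot": [0,0,0]},{"hand": 0,"delta_pos": [0,0,0],"rot": [0,0,0]},{"hand": 0,"delta_pos": [0,0,-0.015],"rot": [0,0,0]},{"hand": 0,"delta_pos": [0,0,-0.013],"rot": [0,0,0]},{"hand": 0,"delta_pos": [0,0,-0.008],"rot": [0,0,0]},{"hand": 0,"delta_pos": [0,0,0],"rot": [0,0,0]}])

```text
clock: 4.75
tool_pos: [0.546, 0.1056, 0.0381]
orientation: [0.976, 0.219, -0.001, -0.0]
ft_force: [-0.5, -0.3, 0.8]
grip_width: 0.003
grip_force: 0.0
```

Run:
```python
from h import *
vang(("scene",))
im,d=viewer.camera("scene"); W=cloud("scene",d)
x,y,z=np.moveaxis(W,-1,0); t=ctrl.sense()["tool_pos"]
m=(abs(x-t[0])<.03)&(abs(y-t[1])<.03)&(z>.06)&(z<.16)
print(np.nanmin(z[m]),m.sum()); v,u=np.where(m); print(u.min(),u.max(),v.min(),v.max())
for a in np.arange(.07,.16,.015):
    k=W[m&(z>a)&(z<a+.015)]; print(round(a,3),len(k),k.min(0).round(3) if len(k) else "",k.max(0).round(3) if len(k) else "")
cv2.imwrite("pics/crop2.png",cv2.resize(im[130:310,270:510,::-1],None,fx=3,fy=3,interpolation=cv2.INTER_CUBIC))
```

```text
scene 0.72 504 [0.6863 0.1127] r 0.1056 ang 26.69
scene 0.72 504 [0.6853 0.1125] r 0.1046 ang 26.81
4.85 [0.547  0.1062 0.0396] [0.13739375 0.10658019 1.11372336]
0.07286642671022747 857
389 432 213 250
0.07 56 [0.518 0.078 0.073] [0.553 0.118 0.085]
0.085 223 [0.518 0.076 0.085] [0.559 0.119 0.1  ]
0.1 201 [0.543 0.089 0.1  ] [0.56  0.12  0.115]
0.115 200 [0.547 0.091 0.115] [0.56 0.12 0.13]
0.13 165 [0.548 0.095 0.13 ] [0.56  0.12  0.144]
0.145 12 [0.55  0.115 0.145] [0.553 0.117 0.155]
```

View pics/crop2.png

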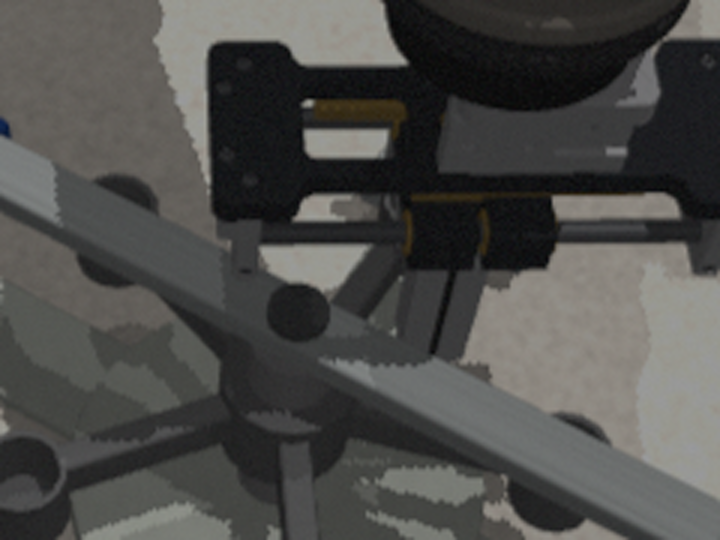

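The finger now stands beside the spoke, just left of it from the robot's side. Stroke one next.

Emit:
apply_moves(rows=[{"hand": 0,"delta_pos": [-0.006,-0.0065,0],"rot": [0,0,0]},{"hand": 0,"delta_pos": [-0.005,-0.0085,0],"rot": [0,0,0]},{"hand": 0,"delta_pos": [-0.0035,-0.01,0],"rot": [0,0,0]},{"hand": 0,"delta_pos": [-0.001,-0.006,0],"rot": [0,0,0]},{"hand": 0,"delta_pos": [0,0,0],"rot": [0,0,0]}])

```text
clock: 5.4
tool_pos: [0.5315, 0.074, 0.04]
orientation: [0.976, 0.219, -0.0, 0.0]
ft_force: [0.1, 0.1, 0.2]
grip_width: 0.005
grip_force: 0.0
```

```bash
python3 -c "from h import *; vang()"
```

```text
top 0.71 438 [0.6601 0.1436] r 0.1037 ang 48.97
top 0.71 438 [0.6604 0.1438] r 0.1041 ang 48.94
scene 0.71 505 [0.6628 0.1434] r 0.1054 ang 47.81
scene 0.71 505 [0.6611 0.1431] r 0.1041 ang 48.41
5.6 [0.5317 0.0758 0.0398] [-0.85240716  0.28540936  1.05140944]
```

Emit:
apply_moves(rows=[{"hand": 0,"delta_pos": [-0.0015,-0.01,0],"rot": [0,0,0]},{"hand": 0,"delta_pos": [0.001,-0.011,0],"rot": [0,0,0]},{"hand": 0,"delta_pos": [0.003,-0.0105,0],"rot": [0,0,0]},{"hand": 0,"delta_pos": [0.0045,-0.01,0],"rot": [0,0,0]},{"hand": 0,"delta_pos": [0.005,-0.007,0],"rot": [0,0,0]},{"hand": 0,"delta_pos": [0.004,-0.005,0],"rot": [0,0,0]},{"hand": 0,"delta_pos": [0,0,0],"rot": [0,0,0]}])

```text
clock: 6.3
tool_pos: [0.5482, 0.021, 0.0397]
orientation: [0.976, 0.219, -0.0, 0.0]
ft_force: [0.3, -0.7, -0.5]
grip_width: 0.003
grip_force: 0.0
```

Emit:
apply_moves(rows=[{"hand": 0,"delta_pos": [-0.004,0.006,0],"rot": [0,0,0]},{"hand": 0,"delta_pos": [0,0,0.03],"rot": [0,0,0]},{"hand": 0,"delta_pos": [0,0,0.03],"rot": [0,0,0]},{"hand": 0,"delta_pos": [0,0,0],"rot": [0,0,0]}])

```text
clock: 6.7
tool_pos: [0.5454, 0.0294, 0.1033]
orientation: [0.975, 0.22, 0.002, 0.0]
ft_force: [0.7, -0.4, -0.1]
grip_width: 0.005
grip_force: 0.0
```

```bash
python3 -c "from h import *; vang()"
```

```text
scene 0.65 338 [0.5704 0.1676] r 0.1045 ang 101.93
scene 0.65 338 [0.569  0.1673] r 0.1045 ang 102.71
6.9 [0.543  0.0284 0.0991] [-0.15905752  0.67199842 -0.41974892]
```

Emit:
apply_moves(rows=[{"hand": 0,"delta_pos": [0,0.026,0],"rot": [0,0,0]},{"hand": 0,"delta_pos": [0,0.03,0],"rot": [0,0,0]},{"hand": 0,"delta_pos": [0.003,0.022,0],"rot": [0,0,0]},{"hand": 0,"delta_pos": [0,0,0],"rot": [0,0,0]},{"hand": 0,"delta_pos": [0,0,-0.03],"rot": [0,0,0]},{"hand": 0,"delta_pos": [0,0,-0.03],"rot": [0,0,0]},{"hand": 0,"delta_pos": [0,0,0],"rot": [0,0,0]}])

```text
clock: 7.6
tool_pos: [0.5436, 0.1049, 0.036]
orientation: [0.976, 0.22, -0.003, -0.0]
ft_force: [0.0, 0.5, 0.0]
grip_width: 0.006
grip_force: 0.0
```

Emit:
apply_moves(rows=[{"hand": 0,"delta_pos": [-0.003,-0.0045,0],"rot": [0,0,0]},{"hand": 0,"delta_pos": [-0.0055,-0.0095,0],"rot": [0,0,0]},{"hand": 0,"delta_pos": [-0.0035,-0.01,0],"rot": [0,0,0]},{"hand": 0,"delta_pos": [-0.002,-0.0105,0],"rot": [0,0,0]},{"hand": 0,"delta_pos": [0,-0.011,0],"rot": [0,0,0]},{"hand": 0,"delta_pos": [0.002,-0.0105,0],"rot": [0,0,0]},{"hand": 0,"delta_pos": [0.003,-0.008,0],"rot": [0,0,0]},{"hand": 0,"delta_pos": [0,0,0],"rot": [0,0,0]}])

```text
clock: 8.4
tool_pos: [0.5381, 0.0404, 0.0398]
orientation: [0.976, 0.219, -0.0, 0.0]
ft_force: [-0.7, 0.2, 0.6]
grip_width: 0.007
grip_force: 0.0
```

```bash
python3 -c "from h import *; vang(('scene',))"
```

```text
scene 0.91 360 [0.4993 0.11  ] r 0.1029 ang 154.26
scene 0.91 360 [0.4974 0.1098] r 0.1046 ang 154.82
8.5 [0.5376 0.0418 0.0397] [ 0.01241435 -0.65848341 -0.94020847]
```

Emit:
apply_moves(rows=[{"hand": 0,"delta_pos": [0.002,-0.004,0],"rot": [0,0,0]},{"hand": 0,"delta_pos": [0.002,-0.004,0],"rot": [0,0,0]},{"hand": 0,"delta_pos": [0.0015,-0.0025,0],"rot": [0,0,0]},{"hand": 0,"delta_pos": [0.001,-0.001,0],"rot": [0,0,0]},{"hand": 0,"delta_pos": [0,0,0],"rot": [0,0,0]}])

```text
clock: 9.0
tool_pos: [0.5443, 0.0305, 0.0398]
orientation: [0.976, 0.219, -0.0, -0.0]
ft_force: [0.4, -0.2, 0.2]
grip_width: 0.009
grip_force: 0.2
```

```bash
python3 -c "from h import *; vang(('scene',)); vang(('scene',))"
```

```text
scene 0.67 259 [0.4952 0.0912] r 0.1002 ang 165.03
scene 0.67 259 [0.4933 0.0906] r 0.1019 ang 165.62
9.1 [0.5442 0.0305 0.0399] [-0.43400968  0.14438649 -0.02063187]
9.2 [0.5442 0.0305 0.0399] [-0.17181704 -1.08827362 -0.05462371]
```

Emit:
apply_moves(rows=[{"hand": 0,"delta_pos": [0.001,-0.0015,0],"rot": [0,0,0]},{"hand": 0,"delta_pos": [0.001,-0.001,0],"rot": [0,0,0]},{"hand": 0,"delta_pos": [0.0005,-0.0005,0],"rot": [0,0,0]},{"hand": 0,"delta_pos": [0,0,0],"rot": [0,0,0]},{"hand": 0,"delta_pos": [0,0,0],"rot": [0,0,0]}])

```text
clock: 9.7
tool_pos: [0.5467, 0.0275, 0.0399]
orientation: [0.976, 0.22, 0.0, 0.0]
ft_force: [-1.0, 0.9, -0.5]
grip_width: 0.005
grip_force: 0.4
```

Emit:
apply_moves(rows=[{"hand": 0,"delta_pos": [-0.004,0.006,0],"rot": [0,0,0]},{"hand": 0,"delta_pos": [0,0,0.04],"rot": [0,0,0]},{"hand": 0,"delta_pos": [0,0,0.04],"rot": [0,0,0]},{"hand": 0,"delta_pos": [0,-0.05,0.03],"rot": [0,0,0]},{"hand": 0,"delta_pos": [0,-0.05,0],"rot": [0,0,0]},{"hand": 0,"delta_pos": [0,-0.05,0],"rot": [0,0,0]},{"hand": 0,"delta_pos": [0,-0.05,0],"rot": [0,0,0]},{"hand": 0,"delta_pos": [0,-0.03,0],"rot": [0,0,0]}])

```text
clock: 10.5
tool_pos: [0.5418, -0.1932, 0.1457]
orientation: [0.976, 0.218, -0.0, 0.001]
ft_force: [0.4, 0.4, -0.1]
grip_width: 0.002
grip_force: 0.0
```

```bash
python3 -c "from h import *; vang()"; ls -t pics | head -3
```

```text
top 0.8 471 [0.4885 0.0855] r 0.1054 ang 168.93
top 0.8 471 [0.488  0.0857] r 0.106 ang 168.88
scene 0.94 346 [0.4909 0.0852] r 0.103 ang 168.88
scene 0.94 346 [0.4894 0.0847] r 0.1044 ang 169.3
10.7 [ 0.5424 -0.1891  0.1454] [-0.34568692 -0.05836324  0.22645307]
scene_10.65.png
top_10.55.png
scene_9.15.png
```

Vial is at 169.1°, target 172.6°. Going back for a final 3.5° push.

Emit:
apply_moves(rows=[{"hand": 0,"delta_pos": [0,0.03,0],"rot": [0,0,0]},{"hand": 0,"delta_pos": [0,0.05,0],"rot": [0,0,0]},{"hand": 0,"delta_pos": [0,0.05,0],"rot": [0,0,0]},{"hand": 0,"delta_pos": [0,0.05,0],"rot": [0,0,0]},{"hand": 0,"delta_pos": [0,0.04,0],"rot": [0,0,0]},{"hand": 0,"delta_pos": [0,0,0],"rot": [0,0,0]},{"hand": 0,"delta_pos": [0,0,0],"rot": [0,0,0]}])

```text
clock: 11.4
tool_pos: [0.5422, 0.0329, 0.1457]
orientation: [0.975, 0.222, 0.0, -0.0]
ft_force: [-1.0, -1.2, 0.2]
grip_width: 0.002
grip_force: 0.0
```

Emit:
apply_moves(rows=[{"hand": 0,"delta_pos": [0,0.001,-0.04],"rot": [0,0,0]},{"hand": 0,"delta_pos": [0,0,-0.04],"rot": [0,0,0]},{"hand": 0,"delta_pos": [0,0,-0.025],"rot": [0,0,0]},{"hand": 0,"delta_pos": [0,0,0],"rot": [0,0,0]},{"hand": 0,"delta_pos": [0,0,0],"rot": [0,0,0]}])

```text
clock: 11.9
tool_pos: [0.5428, 0.0313, 0.0411]
orientation: [0.976, 0.219, -0.0, -0.0]
ft_force: [0.3, 0.1, 0.3]
grip_width: 0.003
grip_force: 0.0
```

Target (0.5493, 0.0246): delta (0.0065, −0.0067).

Emit:
apply_moves(rows=[{"hand": 0,"delta_pos": [0.002,-0.002,0],"rot": [0,0,0]},{"hand": 0,"delta_pos": [0.0015,-0.0015,0],"rot": [0,0,0]},{"hand": 0,"delta_pos": [0.001,-0.001,0],"rot": [0,0,0]},{"hand": 0,"delta_pos": [0.001,-0.001,0],"rot": [0,0,0]},{"hand": 0,"delta_pos": [0.0005,-0.0005,0],"rot": [0,0,0]},{"hand": 0,"delta_pos": [0.0005,-0.0005,0],"rot": [0,0,0]},{"hand": 0,"delta_pos": [0,0,0],"rot": [0,0,0]},{"hand": 0,"delta_pos": [0,0,0],"rot": [0,0,0]}])

```text
clock: 12.7
tool_pos: [0.5492, 0.0252, 0.0406]
orientation: [0.976, 0.22, -0.0, -0.0]
ft_force: [-0.7, 0.7, 0.9]
grip_width: 0.008
grip_force: 0.4
```

Emit:
apply_moves(rows=[{"hand": 0,"delta_pos": [-0.004,0.006,0],"rot": [0,0,0]},{"hand": 0,"delta_pos": [0,0,0.04],"rot": [0,0,0]},{"hand": 0,"delta_pos": [0,0,0.04],"rot": [0,0,0]},{"hand": 0,"delta_pos": [0,-0.05,0.03],"rot": [0,0,0]},{"hand": 0,"delta_pos": [0,-0.05,0],"rot": [0,0,0]},{"hand": 0,"delta_pos": [0,-0.05,0],"rot": [0,0,0]},{"hand": 0,"delta_pos": [0,-0.05,0],"rot": [0,0,0]},{"hand": 0,"delta_pos": [0,-0.03,0],"rot": [0,0,0]}])

```text
clock: 13.5
tool_pos: [0.5443, -0.1955, 0.1463]
orientation: [0.976, 0.218, -0.0, 0.001]
ft_force: [0.4, 0.6, 0.2]
grip_width: 0.007
grip_force: 0.0
```

```bash
python3 -c "from h import *; vang()"; cp $(ls -t pics/top_*|head -1) pics/fin.png
```

```text
top 0.96 460 [0.4878 0.0798] r 0.1052 ang 172.09
top 0.96 460 [0.4876 0.0796] r 0.1054 ang 172.18
scene 0.88 341 [0.4902 0.0792] r 0.1027 ang 172.21
scene 0.88 341 [0.4885 0.0788] r 0.1044 ang 172.56
13.7 [ 0.5449 -0.1914  0.1461] [ 1.2942048   0.25695792 -0.39519965]
```

View pics/fin.png

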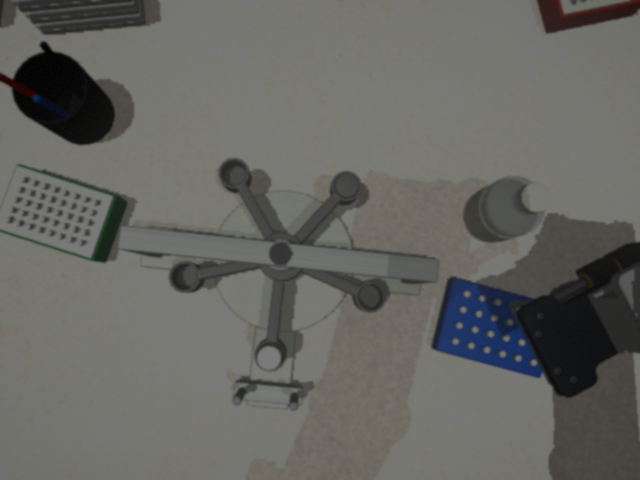

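The cap sits at (270,355), in line with the gap between the pins at (239,400) and (295,400). The gripper is well clear. It is within about 0.5°, so I'm handing in.

```bash
python3 -c "from bench import sign_off; print(sign_off())"
```

```text
the job is handed in; nothing more can be done
None
```

The vial now stands at the pick-up fork, within about 0.5° of the line to the gap's middle. The wheel was left standing, the gripper is clear, and I handed the job in at about 14 s. The fingertips were about 36 mm higher than the reported tool position, so the first push passed over the spoke without touching it.

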